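# Set the swivel vise to 30 degrees and clamp it

### The arm

A 6-joint arm with a two-finger parallel gripper is mounted at the origin on the work surface. World frame = base frame: x ahead of the robot, y to its left, z up, the work surface at z = 0. Lengths are in m, angles in degrees, forces in N, time in s.
With the tool pointing down it reaches from about 0.4 to 0.825 m from the base axis. Payload 7 kg.
Tool frame: the origin (TCP) lies on the centre line of the jaws, within the pads' length; the fingertips stand 25 mm ahead of it and the grasp point (between the pads) lies 6 mm ahead of it; x points along the fingers, z is the direction in which the jaws open and shut, and the axes are right-handed (so a half turn about x gives the same grasp; the last joint's range is limited). The gripper opens to 88 mm and grips with 3 to 60 N. Pads are 19 mm wide; open, the fingers measure 130 mm over their backs; the gripper's body (78 mm by 193 mm) begins 47 mm behind the grasp point.
Start: joints at [80.965, 20.546, 0.682, 0, -70.136, -16.507], TCP at [0.291, 0.609, 0.252] pointing down, gripper open.
Joint ranges: [-176.03, 176.03], [-82.01, 121.73], [-58.28, 71.71], [-173.87, 95.51], [-174.79, -0.11], [-173.66, 173.66]. Speed limits (degrees/s): [136.94, 136.94, 172.46, 180, 180, 180].

### API

Orientations are given as [roll, pitch, yaw] about the fixed x, y, z axes, in that order (R = Rz(yaw) Ry(pitch) Rx(roll)).
In Python, from plant import ctrl gives the robot as it stands. The module is installed in compiled form; this text tells all that it offers.
- The arm moves only by the tool send_rows, never from a script. Its argument "deltas" is a list of rows, each an object of numbers: "dx", "dy", "dz": the shift along the tool's x, y, z in mm; "ax", "ay", "az": the turn, a rotation vector about the tool's x, y, z in units of 5 degrees (1.0 is 5 degrees); "fingers": the opening, from 0 (shut) to 1 (fully open). A call has 1 to 12 rows; each row shifts and turns the commanded pose from where the row before left it, along the tool's axes as they then stand; what a row does not reach is not made up. A row lasts 1/8 s, in which the tool goes at most 62.5 mm and 10.7 degrees, less where a joint would pass 70% of its speed; a pose out of reach is approached as far as the arm can. A call with a gripper value outside its range is refused whole. The fingers move at their own pace and stop on an object; the grip force is fixed at half the most. Time passes only in rows, so rows that do not move let the fingers close. It gives the time, the measured TCP pose, the force and the opening at its end, in the units of the state.
- ctrl.get_obs(): the state, without advancing time (a new reading comes with each control period).
- ctrl.snapshot(name): name is "side" or "top" or "wrist"; returns a dict with "image" (400x640x3 uint8, blue, green, red), "fx", "fy", "cx", "cy" (pixels), "R" (3x3) and "t" (3): a world point X has camera coordinates R X + t; the wrist camera has in their place "hand_eye" (4x4, takes a point from camera to tool coordinates, whose origin is the TCP and whose axes are the tool frame's). Camera axes: x right, y down, z forward; pixel columns grow to the right and rows downward; lengths in m; the calibration is good to about 2 mm. A picture is of the moment at which its call begins: read the wrist's pose just before it. There is no depth.
- ctrl.close_job(): hands the job in, once; it reports no verdict.
The state is a dict: "clock": time; "joint_pos": joint angles; "qvel": joint speeds; "tau": joint torques, N m; "tool_pos": TCP position; "orientation": TCP orientation; "force": force on the tool from outside, world axes, zero at the start; "moment": the same for the moment, N m; "opening": finger opening in m.
Only numpy, scipy, OpenCV 4.12 (cv2) and the standard library are available. Lean on these libraries where they do the work, as an engineer would, in place of code of your own. Each camera call takes 0.05 s, during which the arm holds its last target.

### The job

A tube stub is held in the drill-press vise for an angled hole: with a fingertip or the outside of the fingers, push the vise round on its graduated base until the index mark on its flange lines up with the 30-degree scale line, the long thin line on the robot's side of the wide zero line. Then push the clamp lever clockwise (seen from above) all the way to its stop, so that the vise is locked at that setting. Grip and lift nothing, and leave the loose tools and parts lying about where they are.

Things in the scene. Friction and masses are not known exactly. Their poses are not given: they have to be found in the camera images.
- base: The fixed swivel base: a 290 x 340 x 10 mm dark steel plate carrying a bright flat ring of 190 mm diameter, its top 28 mm above the bench. Origin on the bench under the vise's turning axis; z up, x away from the robot (yaw within 0.3 rad), y to the robot's left. The scale, dark radial lines every 10 degrees from -50 to 50, is on the ring's +y (left) side.
- pivot (a point): Point on the vise's vertical turning axis at the height of the ring's top, 28 mm above the bench; its axes are those of the base.
- line30 (a point): Inner end of the target 30-degree line: 66 mm from the turning axis, 28 mm above the bench, on the base. The line is 25 mm long and 3 mm wide, on the robot's side (-x) of zero; its twin lies on the far side of zero, and the other lines are 13 mm long.
- zero_line (a point): Inner end of the zero line (25 mm long, 5 mm wide, the widest), at +y of the base, 66 mm from the turning axis.
- index (a point): Outer end of the index mark, a 3.5 mm wide dark line on the round flange (130 mm diameter, 8 mm thick) under the vise; 66 mm from the turning axis, at the ring's top. It is on the vise's left side and turns with the vise.
- vise (a joint): Angle of the vise on its base (rad). 0: index at the zero line; grows anticlockwise seen from above, the index moving towards the robot; 0.5236 at the target line; range -0.9 to 0.9. With the clamp slack it turns against a steady drag of about 0.7 N m (about 9 N at the fixed jaw) and stays where it is left, without coasting.
- jaw (a point): Centre of the fixed jaw, the vise's block farthest from the robot: 45 mm along the vise x 85 mm wide x 50 mm high, from 62 to 112 mm above the bench, 72.5 mm from the turning axis (at joint 0 along the base's +x). Axes turn with the vise, x along its length: upright flanks 42.5 mm towards -y (right) and +y (left). The vise's bed is 200 x 70 mm; the screw's slanted bar near the robot reaches 142 mm up.
- clamp (a joint): Angle of the clamp lever (rad): 0 fully slack, grows clockwise seen from above, 1.3 is its end stop (locked). Through a screw it presses a brake shoe on the flange: the vise turns freely below about 0.65 and is held fast near 1.3. The lever stays where it is left; it takes about 5 N at its tip while slack, rising to about 10 N near the stop.
- clamp_pivot (a point): Foot of the clamp lever on its vertical turning axis, 43 mm above the bench, 117 mm to the -y (right) side of the vise's turning axis, on the base.
- clamp_tip (a point): End of the black clamp lever's arm, 62 mm from its axis, 63 mm above the bench; the arm is round, 15 mm thick over its outer 32 mm. At 0 it points 60 degrees clockwise of the base's +x (right and away from the robot), at 1.3 134 degrees clockwise of it (right and towards the robot). The lug below is 34 mm wide, its top 40 mm above the bench.
- socket: Bystander: steel socket, 26 mm diameter, 36 mm high, standing on the plate's far left part; origin under its centre.
- tube_stub: Bystander: open offcut of 30 mm square tube, 45 mm high, standing on the plate's far right part; origin under its centre.
- hex_nut: Bystander: steel hex nut, 36 mm across corners, 16 mm high, on the plate's near left part; origin under its centre.
- oil_can: Bystander: grey can, 60 mm diameter, 130 mm high, at the far left; origin under its centre.
- wrench: Bystander: wrench, 180 mm long, lying to the left; origin under its middle.
- hammer: Bystander: hammer, 260 mm long, lying to the right; origin under its middle.
- screwdriver: Bystander: screwdriver, 200 mm long, lying at the far right; origin under its middle.

How it is judged:
By the outcome, as a careful person would: the job done as asked, in the order asked, and still so for the second after the job is handed in, with the robot touching nothing.
It also fails if it takes over 67 s, if anything falls off the work surface, if the arm or the gripper's body presses on something with over 40 N, if the wrist force passes 120 N, or if a joint passes its speed limit or range.

## Working session

There is one attempt and no reset: what is moved stays moved. The work goes in short steps, Python scripts to look and compute and a tool call to move; the robot and the scene stay as the last step left them, time stands still between calls to the robot, and variables do not carry over. Pictures are saved under pics/ and viewed, and the job is handed in when it is done.

Besides the shell and the picture viewer there is one more tool, called as name([rows], argument=value, ...), one row to a line, values as JSON. send_rows: Moves the arm, as the interface text tells. Its arguments: {"type":"object","properties":{"deltas":{"type":"array","items":{"type":"object","properties":{"dx":{"type":"number"},"dy":{"type":"number"},"dz":{"type":"number"},"ax":{"type":"number"},"ay":{"type":"number"},"az":{"type":"number"},"fingers":{"type":"number"}}}}},"required":["deltas"]}

```bash
mkdir -p pics; python3 - <<'E'
from plant import ctrl
import cv2,numpy as np
o=ctrl.get_obs(); print(o)
for n in("top","side","wrist"):
    s=ctrl.snapshot(n); cv2.imwrite(f"pics/{n}0.png",s["image"])
    print(n,{k:np.round(v,4).tolist() for k,v in s.items() if k!="image"})
E
```

```text
{'clock': 0.0, 'joint_pos': array([ 8.09639194e+01,  2.05937516e+01,  6.33211727e-01, -2.20200685e-02,
       -7.01342640e+01, -1.65077135e+01]), 'qvel': array([-0.0109151 ,  0.00262481, -0.00126154,  0.09050747, -0.06546843,
        0.06222708]), 'tau': array([ 1.12059966e-03, -5.82713699e+01,  2.93068725e+01,  6.99735671e+00,
        7.16081529e-03, -1.50202518e-04]), 'tool_pos': array([0.29086954, 0.60861806, 0.25058625]), 'orientation': array([   4.19248492,   89.90296179, -111.35880908]), 'force': array([ 0.69273252,  1.08287202, -1.357005  ]), 'moment': array([-0.01613726,  0.01979753, -0.03032778]), 'opening': 0.08748708398422059}
top {'fx': 394.3637, 'fy': 394.3637, 'cx': 312.5606, 'cy': 193.2491, 'R': [[0.0242, -0.9995, -0.0217], [-0.9988, -0.0233, -0.0423], [0.0418, 0.0227, -0.9989]], 't': [-0.01, 0.5821, 1.1936]}
side {'fx': 503.8704, 'fy': 503.8704, 'cx': 313.8042, 'cy': 199.9403, 'R': [[-0.9177, -0.3968, -0.0202], [-0.2744, 0.6696, -0.6902], [0.2874, -0.6278, -0.7234]], 't': [0.5373, 0.2317, 1.0928]}
wrist {'fx': 346.4289, 'fy': 346.4289, 'cx': 322.6386, 'cy': 196.8104, 'hand_eye': [[-0.0012, -0.2488, 0.9686, -0.1314], [0.0, -0.9686, -0.2488, 0.067], [1.0, -0.0003, 0.0011, 0.0], [0.0, 0.0, 0.0, 1.0]]}
```

View pics/top0.png

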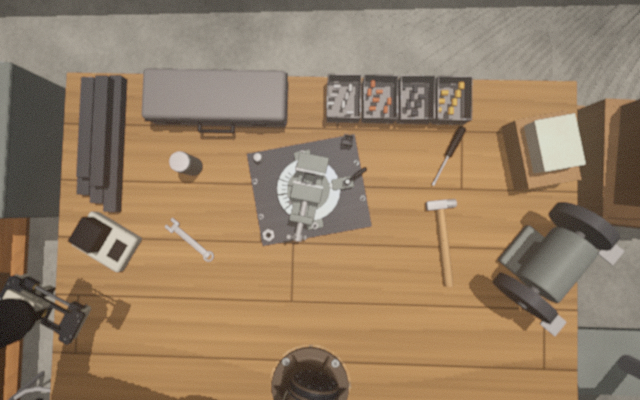

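View pics/side0.png

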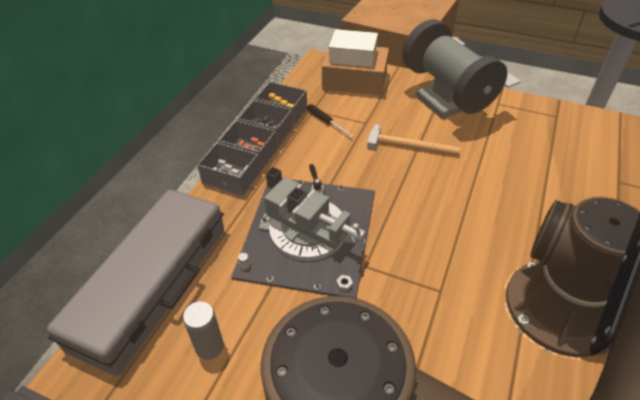

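View pics/wrist0.png

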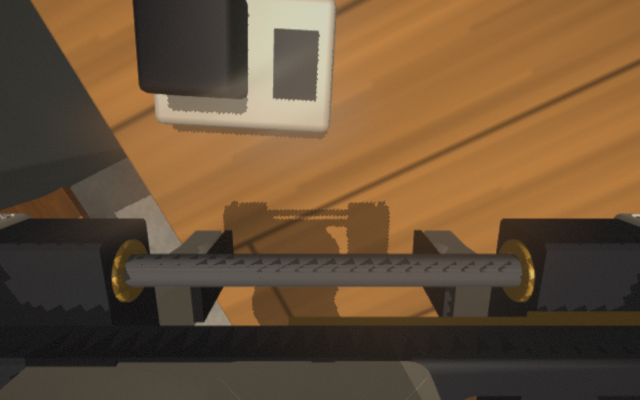

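The top view shows the plate around pixel (310,190), with the lever on its right at (355,176). The jaw points away from the robot and is already turned slightly clockwise. I'll zoom in on both views.

```bash
cat > h.py <<'E'
import numpy as np,cv2
from scipy.spatial.transform import Rotation as Ro
def ray(s,uv,z):
    R,t=np.array(s["R"]),np.array(s["t"])
    d=R.T@np.array([(uv[0]-s["cx"])/s["fx"],(uv[1]-s["cy"])/s["fy"],1.]); c=-R.T@t
    return c+d*(z-c[2])/d[2]
def proj(s,X):
    p=np.array(s["R"])@np.asarray(X)+s["t"]
    return np.array([s["fx"]*p[0]/p[2]+s["cx"],s["fy"]*p[1]/p[2]+s["cy"]])
def crop(s,x0,y0,w,h,k,name):
    im=s["image"][y0:y0+h,x0:x0+w]; cv2.imwrite("pics/"+name,cv2.resize(im,None,fx=k,fy=k,interpolation=cv2.INTER_CUBIC))
E
python3 - <<'E'
from plant import ctrl
from h import *
s=ctrl.snapshot("top"); crop(s,240,130,140,120,5,"top1.png")
m=(s["image"].max(2)<90).astype(np.uint8); m[:125]=0;m[255:]=0;m[:,:235]=0;m[:,385:]=0
m=cv2.morphologyEx(m,cv2.MORPH_CLOSE,np.ones((9,9)))
c=max(cv2.findContours(m,0,2)[0],key=cv2.contourArea); print(cv2.contourArea(c)); r=cv2.minAreaRect(c); B=cv2.boxPoints(r);print(r)
for b in B: print(b,ray(s,b,.01).round(4))
print(ray(s,r[0],.01))
s=ctrl.snapshot("side"); crop(s,225,155,160,145,5,"side1.png")
E
```

```text
104.0
((346.30999755859375, 141.8300018310547), (10.18233871459961, 13.435029029846191), 8.130102157592773)
[340.31998 147.76   ] [ 0.7241 -0.0781  0.01  ]
[342.22 134.46] [ 0.7654 -0.083   0.01  ]
[352.30002 135.90001] [ 0.7616 -0.1141  0.01  ]
[350.4 149.2] [ 0.7203 -0.1091  0.01  ]
[ 0.74285091 -0.09607732  0.01      ]
```

View pics/top1.png

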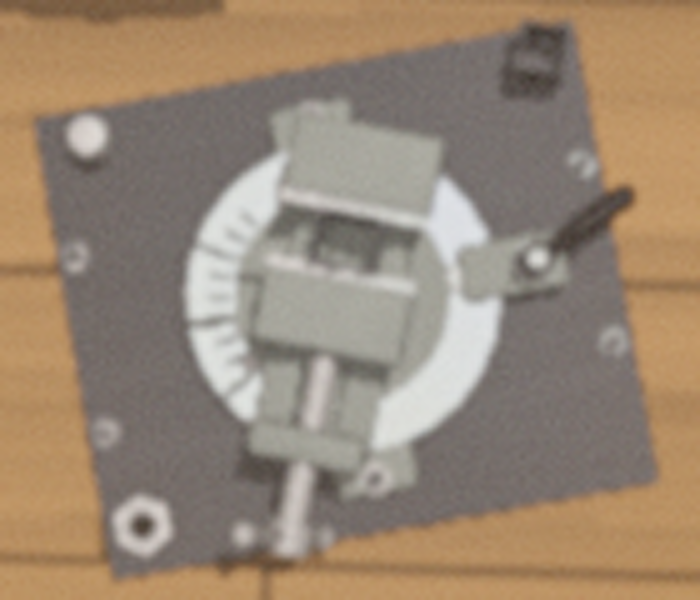

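View pics/side1.png

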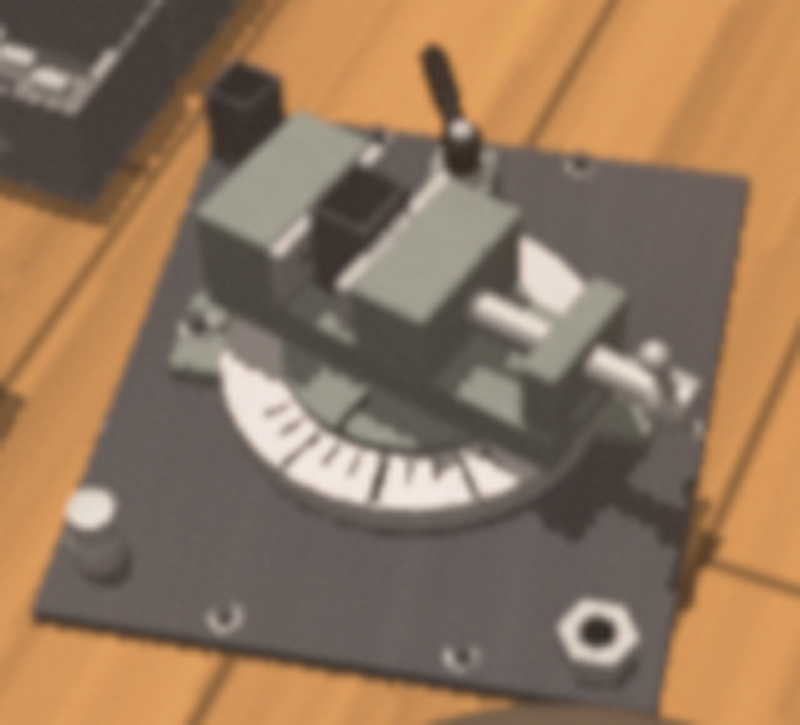

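```bash
cat > m.py <<'E'
from plant import ctrl
from h import *
s=ctrl.snapshot("top")
Z=lambda x,y:(x/5+240-.4,y/5+130-.4)   # cubic resize half-pixel
C=np.array([ray(s,Z(*p),.01)[:2] for p in [(40,118),(575,22),(657,480),(113,577)]])
print("corners",C.round(4),"c",C.mean(0)); 
for i in range(4): d=C[(i+1)%4]-C[i]; print(np.linalg.norm(d),np.degrees(np.arctan2(d[1],d[0])))
im=s["image"].astype(int)
m=(im.min(2)>165).astype(np.uint8); M=np.zeros_like(m); M[155:235,274:345]=m[155:235,274:345]
c=np.vstack([k[:,0] for k in cv2.findContours(M,0,1)[0] if cv2.contourArea(k)>40]).astype(float)
P=np.array([ray(s,q,.028)[:2] for q in c])
from scipy.optimize import least_squares
f=least_squares(lambda v:np.hypot(*(P-v[:2]).T)-.095,[*C.mean(0)],loss="soft_l1",f_scale=.002); print("ring",f.x,len(P))
s2=ctrl.snapshot("side")
Y=lambda x,y:(x/5+225-.4,y/5+155-.4)
for n,p,z in [("zero",(380,478),.028),("-30",(298,450),.028),("30",(472,480),.028),("idx",(350,408),.028)]:
    print(n,ray(s2,Y(*p),z))
for n,p,z in [("socket",(87,135),.046),("tube",(533,62),.055),("nut",(143,525),.026),("levertip",(630,192),.063),("leverpiv",(538,258),.075),("jFL",(300,115),.112),("jFR",(443,140),.112),("jNL",(283,190),.112),("jNR",(432,215),.112)]:
    print(n,ray(s,Z(*p),z))
o=ctrl.get_obs(); print(Ro.from_euler("xyz",o["orientation"],degrees=True).as_matrix().round(3))
E
python3 m.py
```

```text
corners [[ 0.7013  0.2074]
 [ 0.7676 -0.121 ]
 [ 0.4879 -0.1764]
 [ 0.4205  0.1539]] c [0.59431642 0.01597156]
0.33507413072699477 -78.58695643177242
0.28513631089127245 -168.81105228055034
0.3370243443706611 101.53906252768691
0.28589182223938264 10.798848428278275
ring [0.5579215  0.02234046] 373
zero [0.57748937 0.09507251 0.028     ]
-30 [0.62026751 0.09469381 0.028     ]
30 [0.5372498  0.07969474 0.028     ]
idx [0.60832845 0.06197887 0.028     ]
socket [0.68661373 0.17197247 0.046     ]
tube [ 0.73446604 -0.09306007  0.055     ]
nut [0.45363639 0.13427878 0.026     ]
levertip [ 0.65762548 -0.15086451  0.063     ]
leverpiv [ 0.61678551 -0.09711252  0.075     ]
jFL [0.69177215 0.0408395  0.112     ]
jFR [ 0.6793342  -0.04002629  0.112     ]
jNL [0.64914068 0.04932902 0.112     ]
jNR [ 0.63688544 -0.03480737  0.112     ]
[[-0.     0.902 -0.431]
 [-0.    -0.431 -0.902]
 [-1.     0.     0.   ]]
```

send_rows([
  {"dy":25,"dz":18,"fingers":0},
  {"dy":50,"dz":36,"fingers":0},
  {"dy":50,"dz":36,"fingers":0},
  {"dy":50,"dz":36,"fingers":0},
  {"dy":50,"dz":36,"fingers":0},
  {"dy":50,"dz":36,"fingers":0},
  {"dy":50,"dz":36,"fingers":0},
  {"dy":50,"dz":36,"fingers":0},
  {"dy":50,"dz":36,"fingers":0},
  {"dy":50,"dz":36,"fingers":0},
  {"dy":50,"dz":36,"fingers":0},
  {"dy":50,"dz":36,"fingers":0},
])

```text
validation failed for argument at $.de...
```

send_rows([
  {"dy":25,"dz":18,"ax":1.8,"fingers":0},
  {"ax":1.9,"fingers":0},
  {"ax":1.9,"fingers":0},
  {"ax":1.9,"fingers":0},
  {"ax":1.9,"fingers":0},
  {"ax":1.9,"fingers":0},
  {"ax":1.9,"fingers":0},
  {"ax":1.7,"fingers":0},
  {"fingers":0},
  {"fingers":0},
])

```text
validation failed for argument at $.de...
```

```bash
cat >> h.py <<'E'
PIV=np.array([.594,.0175]); BY=11.2
def tgt(o,X,yaw):
    "deltas in tool frame to reach world X with tool z yaw (x down)"
    R=Ro.from_euler("xyz",o["orientation"],degrees=True).as_matrix()
    y=np.radians(yaw); z=np.array([np.cos(y),np.sin(y),0]); x=np.array([0,0,-1.]); Rt=np.stack([x,np.cross(z,x),z],1)
    return (R.T@(np.asarray(X)-o["tool_pos"])*1000).round(1), (Ro.from_matrix(R.T@Rt).as_rotvec(degrees=True)/5).round(2)
def visept(x,y,yaw):
    c,s=np.cos(np.radians(yaw)),np.sin(np.radians(yaw)); return PIV+np.array([c*x-s*y,s*x+c*y])
E
python3 - <<'E'
from plant import ctrl
from h import *
o=ctrl.get_obs(); print(o["clock"],o["tool_pos"],o["joint_pos"],o["opening"],o["force"])
print(tgt(o,[*visept(72.5e-3,-82e-3,-10),.2],170))
s=ctrl.snapshot("wrist"); cv2.imwrite("pics/w1.png",s["image"])
s=ctrl.snapshot("side"); crop(s,225,115,160,185,4,"side2.png")
E
```

```text
0.35 [0.29102441 0.60893182 0.25133981] [ 8.09648000e+01  2.05579725e+01  6.71092631e-01 -2.41659015e-03
 -7.01336837e+01 -1.65063145e+01] 0.08760076984375281 [ 0.85182125  0.15751649 -0.63443279]
(array([ 51.5, 620.2, 462.5]), array([14.89,  0.  , -0.  ]))
```

View pics/w1.png

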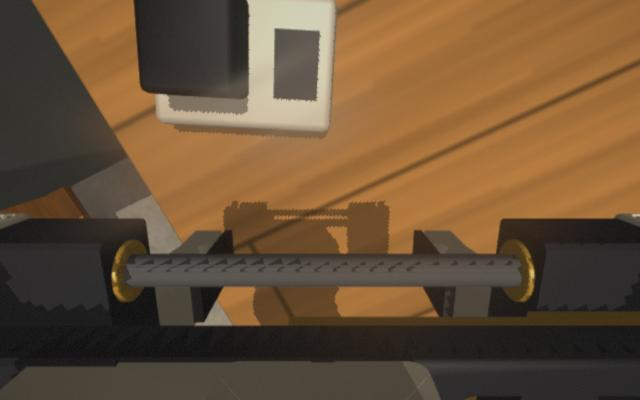

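Neither call was accepted and nothing moved. I'll try a small row with every field given.

send_rows([
  {"dx":0,"dy":25,"dz":18,"ax":0,"ay":0,"az":0,"fingers":0},
])

```text
clock: 0.57
tool_pos: [0.3053, 0.5828, 0.2509]
orientation: [9.4, 90.0, -106.1]
force: [-0.1, 0.6, 0.3]
opening: 0.0824
```

The row works with all seven fields, so I'll give them all from here.

send_rows([
  {"dx":0,"dy":50,"dz":37,"ax":0,"ay":0,"az":0,"fingers":0},
  {"dx":0,"dy":50,"dz":37,"ax":0,"ay":0,"az":0,"fingers":0},
  {"dx":0,"dy":50,"dz":37,"ax":0,"ay":0,"az":0,"fingers":0},
  {"dx":0,"dy":50,"dz":37,"ax":0,"ay":0,"az":0,"fingers":0},
  {"dx":0,"dy":50,"dz":37,"ax":0,"ay":0,"az":0,"fingers":0},
  {"dx":0,"dy":50,"dz":37,"ax":0,"ay":0,"az":0,"fingers":0},
  {"dx":0,"dy":50,"dz":37,"ax":0,"ay":0,"az":0,"fingers":0},
  {"dx":0,"dy":50,"dz":37,"ax":0,"ay":0,"az":0,"fingers":0},
  {"dx":0,"dy":50,"dz":37,"ax":0,"ay":0,"az":0,"fingers":0},
  {"dx":0,"dy":50,"dz":37,"ax":0,"ay":0,"az":0,"fingers":0},
  {"dx":0,"dy":50,"dz":37,"ax":0,"ay":0,"az":0,"fingers":0},
  {"dx":0,"dy":45,"dz":37,"ax":0,"ay":0,"az":0,"fingers":0},
])

```text
clock: 2.08
tool_pos: [0.6521, -0.0772, 0.2516]
orientation: [114.2, 90.0, -1.3]
force: [1.1, 0.6, 0.9]
opening: 0.0002
```

send_rows([
  {"dx":0,"dy":0,"dz":0,"ax":1.8,"ay":0,"az":0,"fingers":0},
  {"dx":0,"dy":0,"dz":0,"ax":2,"ay":0,"az":0,"fingers":0},
  {"dx":0,"dy":0,"dz":0,"ax":2,"ay":0,"az":0,"fingers":0},
  {"dx":0,"dy":0,"dz":0,"ax":2,"ay":0,"az":0,"fingers":0},
  {"dx":0,"dy":0,"dz":0,"ax":2,"ay":0,"az":0,"fingers":0},
  {"dx":0,"dy":0,"dz":0,"ax":2,"ay":0,"az":0,"fingers":0},
  {"dx":0,"dy":0,"dz":0,"ax":2,"ay":0,"az":0,"fingers":0},
  {"dx":0,"dy":0,"dz":0,"ax":1.1,"ay":0,"az":0,"fingers":0},
  {"dx":0,"dy":0,"dz":0,"ax":0,"ay":0,"az":0,"fingers":0},
])

```text
clock: 3.2
tool_pos: [0.6512, -0.0752, 0.2516]
orientation: [-102.8, 90.0, 67.2]
force: [-0.2, -0.4, -0.2]
opening: 0.0005
```

```bash
python3 - <<'E'
from plant import ctrl
from h import *
o=ctrl.get_obs(); print(o["clock"],o["tool_pos"],o["joint_pos"],o["opening"],o["force"])
print(tgt(o,[*visept(72.5e-3,-82e-3,-10),.2],170))
s=ctrl.snapshot("wrist"); cv2.imwrite("pics/w1.png",s["image"])
s=ctrl.snapshot("side"); crop(s,225,115,160,185,3,"side2.png")
E
```

```text
3.2 [ 0.65123486 -0.0751657   0.25157746] [ 1.04269481e+01  1.87332354e+01 -1.97109174e+00 -2.41904528e-03
 -6.92941885e+01 -2.04294512e+01] 0.0004718618131798563 [-0.24718192 -0.40026422 -0.23159002]
(array([51.6,  0.7, -0. ]), array([-0., -0.,  0.]))
```

View pics/w1.png

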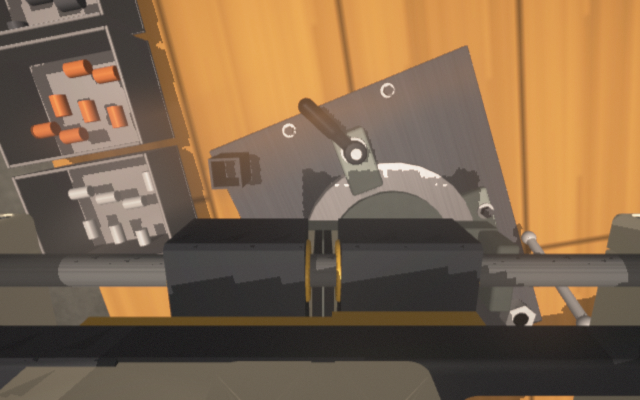

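View pics/side2.png

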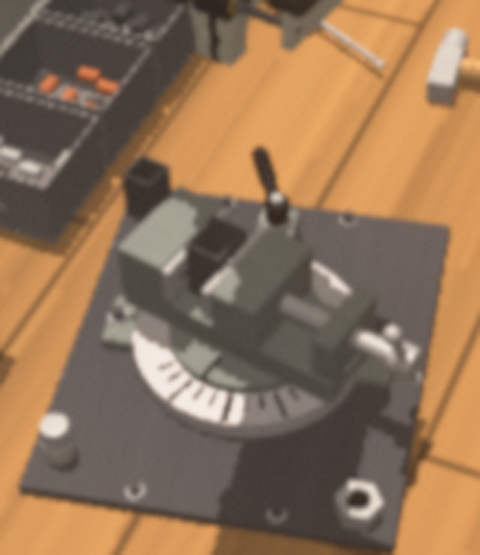

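The wrist view shows the lever at (330,125) and its bolt at (356,153). The closed fingers are right of the jaw with free room, so I'll go down and approach the flank.

send_rows([
  {"dx":40,"dy":0,"dz":0,"ax":0,"ay":0,"az":0,"fingers":0},
  {"dx":40,"dy":0,"dz":0,"ax":0,"ay":0,"az":0,"fingers":0},
  {"dx":40,"dy":0,"dz":0,"ax":0,"ay":0,"az":0,"fingers":0},
  {"dx":28,"dy":0,"dz":0,"ax":0,"ay":0,"az":0,"fingers":0},
  {"dx":0,"dy":-8,"dz":0,"ax":0,"ay":0,"az":0,"fingers":0},
  {"dx":0,"dy":-8,"dz":0,"ax":0,"ay":0,"az":0,"fingers":0},
  {"dx":0,"dy":0,"dz":0,"ax":0,"ay":0,"az":0,"fingers":0},
])

```text
clock: 4.18
tool_pos: [0.6553, -0.0584, 0.1054]
orientation: [-163.9, 89.8, 6.2]
force: [-0.3, -0.0, 0.2]
opening: 0.0004
```

send_rows([
  {"dx":0,"dy":-4,"dz":0,"ax":0,"ay":0,"az":0,"fingers":0},
  {"dx":0,"dy":-4,"dz":0,"ax":0,"ay":0,"az":0,"fingers":0},
  {"dx":0,"dy":-4,"dz":0,"ax":0,"ay":0,"az":0,"fingers":0},
])

```text
clock: 4.55
tool_pos: [0.6562, -0.0474, 0.1038]
orientation: [-159.5, 90.0, 10.4]
force: [0.3, -0.5, 0.3]
opening: 0.0005
```

```bash
python3 - <<'E'
from plant import ctrl
from h import *
o=ctrl.get_obs(); print(o["clock"],o["tool_pos"],o["force"])
s=ctrl.snapshot("top"); crop(s,240,130,140,120,5,"top3.png")
s=ctrl.snapshot("side"); crop(s,225,115,160,185,3,"side3.png")
E
```

```text
4.55 [ 0.65623891 -0.04739678  0.1038311 ] [ 0.31038041 -0.54260047  0.26787611]
```

View pics/side3.png

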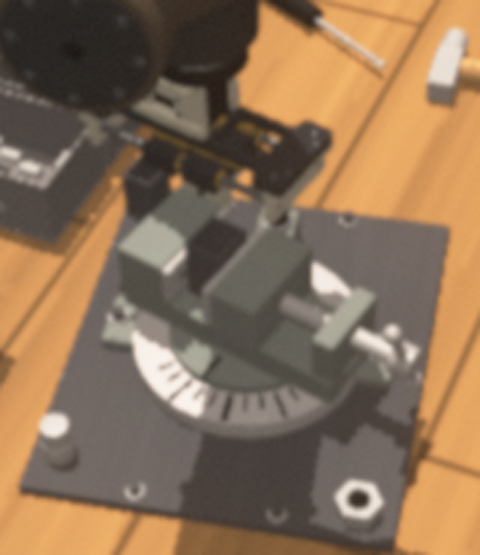

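The fingers are at the flank without touching it yet. I'll orbit about the pivot in 5 degree steps and stop short of the line.

send_rows([
  {"dx":0,"dy":-2,"dz":0,"ax":0,"ay":0,"az":0,"fingers":0},
  {"dx":0.5,"dy":-6.5,"dz":-4.4,"ax":-1,"ay":0,"az":0,"fingers":0},
  {"dx":0,"dy":-6.5,"dz":-4.4,"ax":-1,"ay":0,"az":0,"fingers":0},
  {"dx":0,"dy":-6.5,"dz":-4.4,"ax":-1,"ay":0,"az":0,"fingers":0},
  {"dx":0,"dy":-6.5,"dz":-4.4,"ax":-1,"ay":0,"az":0,"fingers":0},
  {"dx":0,"dy":0,"dz":0,"ax":0,"ay":0,"az":0,"fingers":0},
])

```text
clock: 5.4
tool_pos: [0.6751, -0.0215, 0.1033]
orientation: [62.9, 89.9, -107.2]
force: [-1.1, -5.9, 3.2]
opening: 0.0004
```

```bash
python3 - <<'E'
from plant import ctrl
from h import *
o=ctrl.get_obs(); print(o["clock"],o["tool_pos"],o["force"])
s=ctrl.snapshot("side"); crop(s,225,115,160,185,3,"side4.png")
E
```

```text
5.4 [ 0.67512245 -0.02154095  0.10334819] [-1.14157717 -5.8935415   3.19901409]
```

View pics/side4.png

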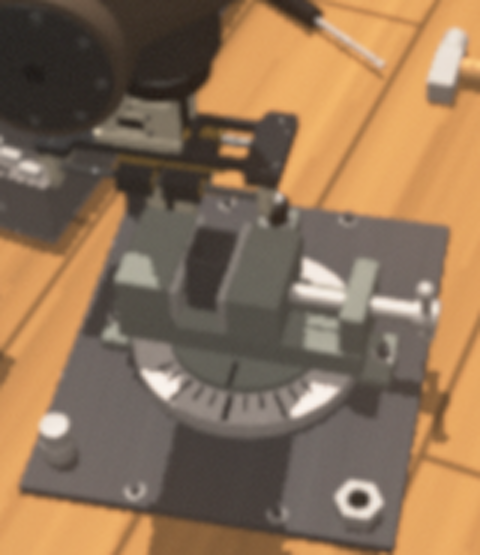

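The index at (233,372) is now close to the zero line at (230,405), and the push force is about 6 N. I'll go on 24 degrees.

send_rows([
  {"dx":0,"dy":-6.5,"dz":-4.4,"ax":-1,"ay":0,"az":0,"fingers":0},
  {"dx":0,"dy":-6.5,"dz":-4.4,"ax":-1,"ay":0,"az":0,"fingers":0},
  {"dx":0,"dy":-6.5,"dz":-4.4,"ax":-1,"ay":0,"az":0,"fingers":0},
  {"dx":0,"dy":-6.5,"dz":-4.4,"ax":-1,"ay":0,"az":0,"fingers":0},
  {"dx":0,"dy":-5.2,"dz":-3.5,"ax":-0.8,"ay":0,"az":0,"fingers":0},
  {"dx":0,"dy":0,"dz":0,"ax":0,"ay":0,"az":0,"fingers":0},
])

```text
clock: 6.2
tool_pos: [0.6847, 0.015, 0.1033]
orientation: [84.9, 90.0, -61.2]
force: [0.8, -4.6, 1.9]
opening: 0.0006
```

```bash
python3 - <<'E'
from plant import ctrl
from h import *
o=ctrl.get_obs(); print(o["clock"],o["tool_pos"],o["force"],o["joint_pos"])
s=ctrl.snapshot("side"); crop(s,250,215,110,65,7,"side5.png")
s=ctrl.snapshot("top"); crop(s,250,140,100,100,6,"top5.png")
E
```

```text
6.2 [0.68473263 0.01498218 0.1032992 ] [ 0.83894358 -4.57733183  1.87168271] [ 1.75392762e+01  2.80544766e+01 -8.10137381e+00  5.32914132e-02
 -5.38355743e+01  1.63109048e+01]
```

View pics/side5.png

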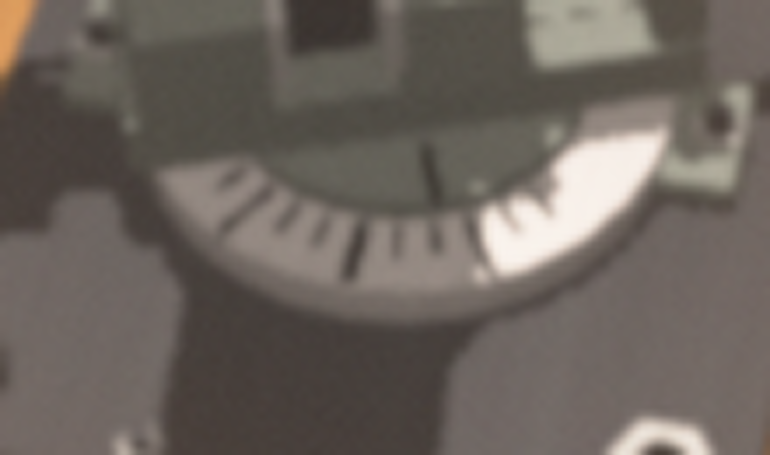

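View pics/top5.png

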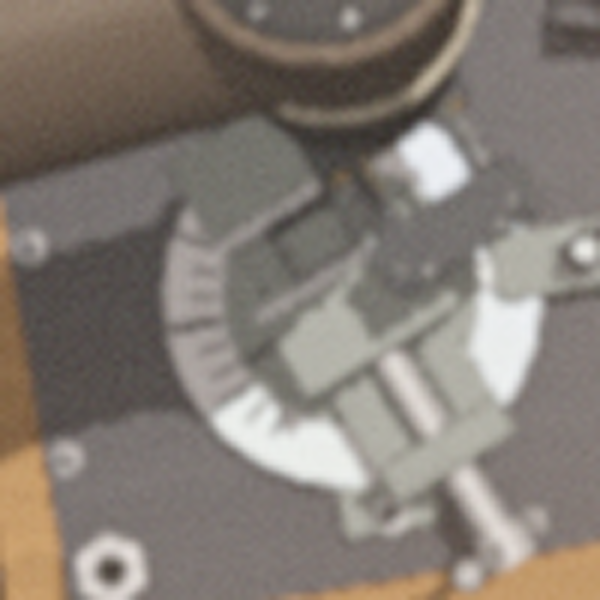

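The index end at (437,205) points just past the 20 degree line at (434,238), and the 30 degree line is at (480,250). I'll push 6 degrees more, back off, and measure from close up with the wrist camera.

send_rows([
  {"dx":0,"dy":-4,"dz":-2.6,"ax":-0.6,"ay":0,"az":0,"fingers":0},
  {"dx":0,"dy":-4,"dz":-2.6,"ax":-0.6,"ay":0,"az":0,"fingers":0},
  {"dx":0,"dy":0,"dz":0,"ax":0,"ay":0,"az":0,"fingers":0},
  {"dx":0,"dy":0,"dz":0,"ax":0,"ay":0,"az":0,"fingers":0},
])

```text
clock: 6.8
tool_pos: [0.6846, 0.0247, 0.1033]
orientation: [133.6, 89.9, -6.6]
force: [2.4, -5.1, 1.9]
opening: 0.0006
```

```bash
python3 - <<'E'
from plant import ctrl
from h import *
o=ctrl.get_obs(); R=Ro.from_euler("xyz",o["orientation"],degrees=True).as_matrix()
print(o["clock"],o["tool_pos"],o["force"],"zyaw",np.degrees(np.arctan2(R[1,2],R[0,2])))
# after +20 in tool y, up to z .24 ; then to (0.55,0.17)
yaw=np.degrees(np.arctan2(R[1,2],R[0,2])); print("R",R.round(3))
print(tgt(o,[.52,.15,.24],yaw))
E
```

```text
6.8 [0.68458472 0.02471968 0.10330889] [ 2.36198611 -5.0726386   1.92710921] zyaw -140.18684399165687
R [[ 0.001  0.64  -0.768]
 [-0.    -0.768 -0.64 ]
 [-1.     0.001 -0.001]]
(array([-136.9, -201.5,   46.1]), array([-0.  , -0.01, -0.01]))
```

send_rows([
  {"dx":0,"dy":10,"dz":0,"ax":0,"ay":0,"az":0,"fingers":0},
  {"dx":-50,"dy":0,"dz":0,"ax":0,"ay":0,"az":0,"fingers":0},
  {"dx":-50,"dy":0,"dz":0,"ax":0,"ay":0,"az":0,"fingers":0},
  {"dx":0,"dy":-45,"dz":20,"ax":0,"ay":0,"az":0,"fingers":0},
  {"dx":0,"dy":-50,"dz":20,"ax":0,"ay":0,"az":0,"fingers":0},
  {"dx":0,"dy":-50,"dz":20,"ax":0,"ay":0,"az":0,"fingers":0},
  {"dx":0,"dy":-43,"dz":15,"ax":0,"ay":0,"az":0,"fingers":0},
  {"dx":23,"dy":0,"dz":0,"ax":0,"ay":0,"az":0,"fingers":0},
  {"dx":0,"dy":0,"dz":0,"ax":0,"ay":0,"az":0,"fingers":0},
  {"dx":0,"dy":0,"dz":0,"ax":0,"ay":0,"az":0,"fingers":0},
])

```text
clock: 8.05
tool_pos: [0.513, 0.1135, 0.1805]
orientation: [146.4, 90.0, 6.3]
force: [-0.3, 0.0, -0.4]
opening: 0.0003
```

```bash
cat >> h.py <<'E'
def wcam(o,s):
    "turn a wrist snapshot into a world-calibrated one"
    T=np.eye(4); T[:3,:3]=Ro.from_euler("xyz",o["orientation"],degrees=True).as_matrix(); T[:3,3]=o["tool_pos"]
    W=np.linalg.inv(T@np.array(s["hand_eye"])); s=dict(s); s["R"],s["t"]=W[:3,:3],W[:3,3]; return s
E
python3 - <<'E'
from plant import ctrl
from h import *
import pickle
o=ctrl.get_obs(); s=wcam(o,ctrl.snapshot("wrist")); print(o["clock"],o["tool_pos"])
pickle.dump(s,open("w2.pkl","wb")); cv2.imwrite("pics/w2.png",s["image"])
E
```

```text
8.05 [0.51298013 0.11345354 0.18049609]
```

View pics/w2.png

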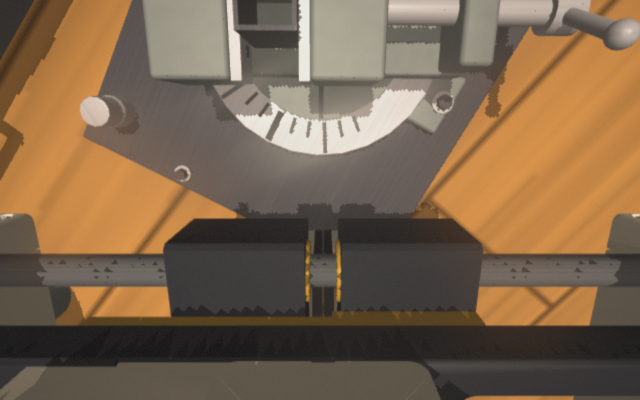

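```bash
python3 - <<'E'
from h import *
import pickle
s=pickle.load(open("w2.pkl","rb")); crop(s,200,70,260,95,3,"w2z.png")
E
```

```text
(no output)
```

View pics/w2z.png

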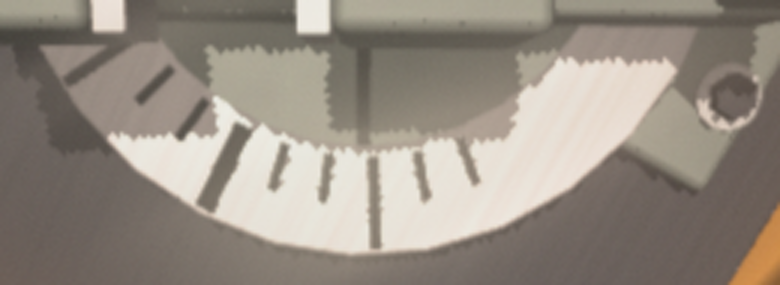

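```bash
cat > meas.py <<'E'
from h import *
def ang(d): return np.degrees(np.arctan2(d[1],d[0]))
def meas(s,Z,idx,l30,zero,others={}):
    P=lambda p,z: ray(s,Z(*p),z)[:2]
    a,b=P(l30[0],.028),P(l30[1],.028); c,d=P(zero[0],.028),P(zero[1],.028)
    # centre: intersection of the two lines, and from known radii 66 / 91 with line directions
    print("l30 dir",ang(b-a),"zero dir",ang(d-c),"len",np.linalg.norm(b-a),np.linalg.norm(d-c))
    # pivot from midpoints (known chord geometry): mid at r=.0785, angles 30 apart
    m1,m2=(a+b)/2,(c+d)/2
    v=m1-m2; # zero->30 : r*(e30-e0); direction = zero angle + 105
    th0=ang(v)-105; r=np.linalg.norm(v)/(2*np.sin(np.radians(15))); print("chord r",r,"zero angle",th0, "base yaw",th0-90)
    e=lambda t:np.array([np.cos(np.radians(t)),np.sin(np.radians(t))])
    piv=((m1-.0785*e(th0+30))+(m2-.0785*e(th0)))/2; print("pivot",piv)
    for z in(.028,.036):
        i0,i1=P(idx[0],z),P(idx[1],z); print("z",z,"index ang about pivot",[ (ang(q-piv)-th0)%360 for q in(i0,i1)],"dir",(ang(i1-i0)-th0)%360, "r",[np.linalg.norm(q-piv) for q in (i0,i1)])
    for n,p in others.items():
        q=P(p,.028); print(n,(ang(q-piv)-th0+180)%360-180,np.linalg.norm(q-piv))
E
python3 - <<'E'
from meas import *
import pickle
s=pickle.load(open("w2.pkl","rb"))
Z=lambda x,y:((x+.5)/3-.5+200,(y+.5)/3-.5+70)
meas(s,Z,[(363,55),(363,140)],[(373,158),(376,246)],[(240,128),(207,208)],{"10":(279,167),"20":(325,178),"40":(422,176),"50":(468,162),"-10":(193,118),"-20":(155,85)})
E
```

```text
l30 dir 131.96471837421797 zero dir 105.43222081012873 len 0.02350900290691419 0.023093058489279446
chord r 0.08017610903733928 zero angle -257.65158992357175 base yaw -347.65158992357175
pivot [0.5932534  0.02077513]
z 0.028 index ang about pivot [np.float64(28.559295911606114), np.float64(28.18501854975227)] dir 27.48394218842759 r [np.float64(0.04048294894967797), np.float64(0.06209312249443031)]
z 0.036 index ang about pivot [np.float64(28.60395868493731), np.float64(28.22401767361316)] dir 27.483942188427477 r [np.float64(0.04091142140150519), np.float64(0.061912363943258504)]
10 10.038100151910157 0.07249994629429965
20 20.01633169865238 0.0726600689714604
40 40.554093859788054 0.07338114875799427
50 50.5387899222477 0.07366706172694594
-10 -10.59419419935216 0.07174627807392846
-20 -20.77418797011535 0.07222462131968908
```

The close view puts the index at about 28.3 degrees, with the pivot at (0.593, 0.021) and base yaw 12. I'll refine both marks to subpixel.

```bash
cat >> meas.py <<'E'
def linecent(s,rows,x0,x1):
    "dark centroid per row -> fitted line ends"
    g=cv2.cvtColor(s["image"],cv2.COLOR_BGR2GRAY).astype(float); X=np.arange(x0,x1+1); pts=[]
    for r in rows:
        v=g[r,x0:x1+1]; bg=np.interp(X,[x0,x1],[v[:2].mean(),v[-2:].mean()]); w=np.clip(bg-v-4,0,None); 
        if w.sum()>15: pts.append((r,(w*X).sum()/w.sum()))
    p=np.array(pts); k=np.polyfit(p[:,0],p[:,1],1); print("resid",np.std(p[:,1]-np.polyval(k,p[:,0])).round(3),len(p))
    return [(np.polyval(k,r),r) for r in (rows[0],rows[-1])]
E
python3 - <<'E'
from meas import *
import pickle
s=pickle.load(open("w2.pkl","rb"))
i=linecent(s,range(88,111),315,327); l=linecent(s,range(123,151),319,330); print(i,l)
Z=lambda x,y:((x+.5)/3-.5+200,(y+.5)/3-.5+70)
I=lambda p:((p[0]-200+.5)*3-.5,(p[1]-70+.5)*3-.5)
meas(s,Z,[I(q) for q in i],[I(q) for q in l],[(240,128),(207,208)])
E
```

```text
resid 0.072 23
resid 0.091 28
[(np.float64(320.70747809260195), 88), (np.float64(320.54002290575517), 110)] [(np.float64(323.92551273451465), 123), (np.float64(324.73475172285396), 150)]
l30 dir 131.71990265740777 zero dir 105.43222081012873 len 0.02162016587124994 0.023093058489279446
chord r 0.07974086548681034 zero angle -257.12587967000815 base yaw -347.12587967000815
pivot [0.59405771 0.02098153]
z 0.028 index ang about pivot [np.float64(29.1203168999416), np.float64(28.360910010174848)] dir 26.503458336759877 r [np.float64(0.04086156030407158), np.float64(0.05755760933218902)]
z 0.036 index ang about pivot [np.float64(29.152037000346127), np.float64(28.404546937534008)] dir 26.503458336759763 r [np.float64(0.04129052175513377), np.float64(0.05751563199708953)]
```

The index measures about 28.1 degrees, so it needs another 2. I'll retrace the path and push that much.

send_rows([
  {"dx":-23,"dy":0,"dz":0,"ax":0,"ay":0,"az":0,"fingers":0},
  {"dx":0,"dy":43,"dz":-15,"ax":0,"ay":0,"az":0,"fingers":0},
  {"dx":0,"dy":50,"dz":-20,"ax":0,"ay":0,"az":0,"fingers":0},
  {"dx":0,"dy":50,"dz":-20,"ax":0,"ay":0,"az":0,"fingers":0},
  {"dx":0,"dy":45,"dz":-20,"ax":0,"ay":0,"az":0,"fingers":0},
  {"dx":0,"dy":0,"dz":0,"ax":0,"ay":0,"az":0,"fingers":0},
  {"dx":50,"dy":0,"dz":0,"ax":0,"ay":0,"az":0,"fingers":0},
  {"dx":50,"dy":0,"dz":0,"ax":0,"ay":0,"az":0,"fingers":0},
  {"dx":0,"dy":-5,"dz":0,"ax":0,"ay":0,"az":0,"fingers":0},
  {"dx":0,"dy":-4,"dz":0,"ax":0,"ay":0,"az":0,"fingers":0},
  {"dx":0,"dy":0,"dz":0,"ax":0,"ay":0,"az":0,"fingers":0},
])

```text
clock: 9.48
tool_pos: [0.6861, 0.0252, 0.1061]
orientation: [152.0, 89.8, 12.0]
force: [1.2, 0.3, 0.1]
opening: 0.0005
```

send_rows([
  {"dx":0,"dy":-1,"dz":0,"ax":0,"ay":0,"az":0,"fingers":0},
  {"dx":0,"dy":-1.3,"dz":-0.9,"ax":-0.2,"ay":0,"az":0,"fingers":0},
  {"dx":0,"dy":-1.3,"dz":-0.8,"ax":-0.2,"ay":0,"az":0,"fingers":0},
  {"dx":0,"dy":0,"dz":0,"ax":0,"ay":0,"az":0,"fingers":0},
  {"dx":0,"dy":0,"dz":0,"ax":0,"ay":0,"az":0,"fingers":0},
])

```text
clock: 10.1
tool_pos: [0.6856, 0.0274, 0.1054]
orientation: [130.9, 89.7, -7.1]
force: [3.1, -5.5, 4.5]
opening: 0.0001
```

send_rows([
  {"dx":0,"dy":10,"dz":0,"ax":0,"ay":0,"az":0,"fingers":0},
  {"dx":-50,"dy":0,"dz":0,"ax":0,"ay":0,"az":0,"fingers":0},
  {"dx":-50,"dy":0,"dz":0,"ax":0,"ay":0,"az":0,"fingers":0},
  {"dx":0,"dy":-45,"dz":20,"ax":0,"ay":0,"az":0,"fingers":0},
  {"dx":0,"dy":-50,"dz":20,"ax":0,"ay":0,"az":0,"fingers":0},
  {"dx":0,"dy":-50,"dz":20,"ax":0,"ay":0,"az":0,"fingers":0},
  {"dx":0,"dy":-43,"dz":15,"ax":0,"ay":0,"az":0,"fingers":0},
  {"dx":23,"dy":0,"dz":0,"ax":0,"ay":0,"az":0,"fingers":0},
  {"dx":0,"dy":0,"dz":0,"ax":0,"ay":0,"az":0,"fingers":0},
  {"dx":0,"dy":0,"dz":0,"ax":0,"ay":0,"az":0,"fingers":0},
])

```text
clock: 11.35
tool_pos: [0.5096, 0.1104, 0.1806]
orientation: [86.4, 90.0, -51.6]
force: [-0.2, -0.4, 0.6]
opening: 0.0006
```

```bash
python3 - <<'E'
from plant import ctrl
from h import *
import pickle
o=ctrl.get_obs(); s=wcam(o,ctrl.snapshot("wrist")); print(o["clock"],o["tool_pos"])
pickle.dump(s,open("w3.pkl","wb")); crop(s,200,70,260,95,3,"w3z.png")
E
```

```text
11.35 [0.50957205 0.11039605 0.18056429]
```

View pics/w3z.png

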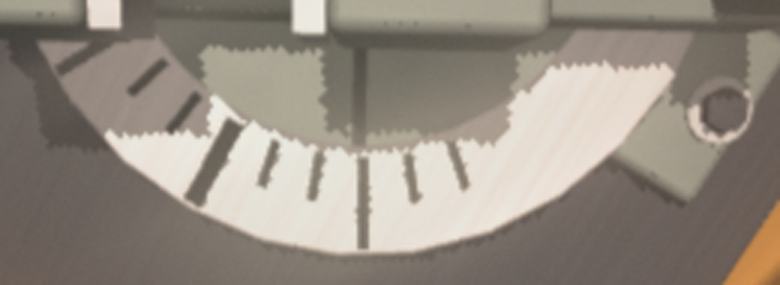

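```bash
python3 - <<'E'
from meas import *
import pickle
s=pickle.load(open("w3.pkl","rb"))
i=linecent(s,range(88,111),314,326); l=linecent(s,range(123,151),315,326); print(i,l)
Z=lambda x,y:((x+.5)/3-.5+200,(y+.5)/3-.5+70)
I=lambda p:((p[0]-200+.5)*3-.5,(p[1]-70+.5)*3-.5)
meas(s,Z,[I(q) for q in i],[I(q) for q in l],[(231,122),(196,202)])
o=dict(orientation=[86.4,90,-51.6],tool_pos=np.array([.5096,.1104,.1806]))
R=Ro.from_euler("xyz",o["orientation"],degrees=True).as_matrix(); print("zyaw",np.degrees(np.arctan2(R[1,2],R[0,2])))
E
```

```text
resid 0.076 23
resid 0.106 28
[(np.float64(319.6904429106848), 88), (np.float64(319.1465678907743), 110)] [(np.float64(320.61766127519445), 123), (np.float64(320.6010508730067), 150)]
l30 dir 131.8298504273933 zero dir 106.1306510842581 len 0.021614711933120933 0.02328693871025144
chord r 0.07971053667764191 zero angle -257.3445510080493 base yaw -347.3445510080493
pivot [0.59386497 0.02069746]
z 0.028 index ang about pivot [np.float64(30.142788725972878), np.float64(29.431698725107083)] dir 27.690229553475206 r [np.float64(0.040938776707678086), np.float64(0.057646481062171864)]
z 0.036 index ang about pivot [np.float64(30.215778894444725), np.float64(29.50364704339563)] dir 27.690229553475433 r [np.float64(0.0413679688935254), np.float64(0.05760419603370259)]
zyaw -138.0
```

The index now measures about 29.1 degrees, from an end offset of about 1.2 px. The step moved the vise 1.1 degrees, which matches the TCP travel along the flank normal. I'll push 1.1 mm further along that normal.

send_rows([
  {"dx":-23,"dy":0,"dz":0,"ax":0,"ay":0,"az":0,"fingers":0},
  {"dx":0,"dy":43,"dz":-15,"ax":0,"ay":0,"az":0,"fingers":0},
  {"dx":0,"dy":50,"dz":-20,"ax":0,"ay":0,"az":0,"fingers":0},
  {"dx":0,"dy":50,"dz":-20,"ax":0,"ay":0,"az":0,"fingers":0},
  {"dx":0,"dy":45,"dz":-20,"ax":0,"ay":0,"az":0,"fingers":0},
  {"dx":0,"dy":0,"dz":0,"ax":0,"ay":0,"az":0,"fingers":0},
  {"dx":50,"dy":0,"dz":0,"ax":0,"ay":0,"az":0,"fingers":0},
  {"dx":50,"dy":0,"dz":0,"ax":0,"ay":0,"az":0,"fingers":0},
  {"dx":0,"dy":-5,"dz":0,"ax":0,"ay":0,"az":0,"fingers":0},
  {"dx":0,"dy":-4,"dz":0,"ax":0,"ay":0,"az":0,"fingers":0},
  {"dx":0,"dy":0,"dz":0,"ax":0,"ay":0,"az":0,"fingers":0},
  {"dx":0,"dy":0,"dz":0,"ax":0,"ay":0,"az":0,"fingers":0},
])

```text
clock: 12.9
tool_pos: [0.6856, 0.0279, 0.1055]
orientation: [151.8, 89.8, 13.8]
force: [1.3, -0.8, 0.5]
opening: 0.0005
```

```bash
python3 - <<'E'
from plant import ctrl
from h import *
o=ctrl.get_obs(); R=Ro.from_euler("xyz",o["orientation"],degrees=True).as_matrix()
print(o["tool_pos"],o["force"],np.degrees(np.arctan2(R[1,2],R[0,2])))
for p in(o["tool_pos"],[.6856,.0274],[.6846,.0247]): print(-.664*p[0]+.748*p[1])
E
```

```text
[0.68559832 0.02791016 0.10550991] [ 1.2657482  -0.81186599  0.51951953] -138.01951899958613
-0.4343604853919603
-0.4347432
-0.4360988
```

send_rows([
  {"dx":0,"dy":-1,"dz":0,"ax":0,"ay":0,"az":0,"fingers":0},
  {"dx":0,"dy":-1,"dz":0,"ax":0,"ay":0,"az":0,"fingers":0},
  {"dx":0,"dy":0,"dz":0,"ax":0,"ay":0,"az":0,"fingers":0},
  {"dx":0,"dy":0,"dz":0,"ax":0,"ay":0,"az":0,"fingers":0},
])

```text
clock: 13.4
tool_pos: [0.6853, 0.0285, 0.1053]
orientation: [135.9, 89.7, -2.2]
force: [4.3, -4.8, 4.3]
opening: 0.0005
```

```bash
python3 - <<'E'
from plant import ctrl
from h import *
o=ctrl.get_obs(); p=o["tool_pos"]
print(p,o["force"],-.664*p[0]+.748*p[1])
E
```

```text
[0.68531439 0.0284718  0.10532845] [ 4.33773171 -4.75577131  4.27027628] -0.4337518465579471
```

send_rows([
  {"dx":0,"dy":10,"dz":0,"ax":0,"ay":0,"az":0,"fingers":0},
  {"dx":-50,"dy":0,"dz":0,"ax":0,"ay":0,"az":0,"fingers":0},
  {"dx":-50,"dy":0,"dz":0,"ax":0,"ay":0,"az":0,"fingers":0},
  {"dx":0,"dy":-45,"dz":20,"ax":0,"ay":0,"az":0,"fingers":0},
  {"dx":0,"dy":-50,"dz":20,"ax":0,"ay":0,"az":0,"fingers":0},
  {"dx":0,"dy":-50,"dz":20,"ax":0,"ay":0,"az":0,"fingers":0},
  {"dx":0,"dy":-43,"dz":15,"ax":0,"ay":0,"az":0,"fingers":0},
  {"dx":20,"dy":0,"dz":0,"ax":0,"ay":0,"az":0,"fingers":0},
  {"dx":0,"dy":0,"dz":0,"ax":0,"ay":0,"az":0,"fingers":0},
  {"dx":0,"dy":0,"dz":0,"ax":0,"ay":0,"az":0,"fingers":0},
])

```text
clock: 14.65
tool_pos: [0.5087, 0.1111, 0.1834]
orientation: [20.3, 90.0, -117.8]
force: [0.1, -0.5, 0.1]
opening: 0.0009
```

```bash
python3 - <<'E'
from plant import ctrl
from meas import *
import pickle
o=ctrl.get_obs(); s=wcam(o,ctrl.snapshot("wrist")); print(o["clock"],o["tool_pos"])
pickle.dump(s,open("w4.pkl","wb")); crop(s,200,70,260,95,3,"w4z.png"); crop(s,290,80,60,75,8,"w4zz.png")
i=linecent(s,range(88,111),314,326); l=linecent(s,range(123,151),315,326); print(i,l)
E
```

```text
14.65 [0.50874585 0.11111067 0.1834283 ]
resid 0.067 23
resid 0.106 28
[(np.float64(320.17065289920174), 88), (np.float64(319.8569731674698), 110)] [(np.float64(320.576483789893), 123), (np.float64(320.4431331074386), 150)]
```

View pics/w4zz.png

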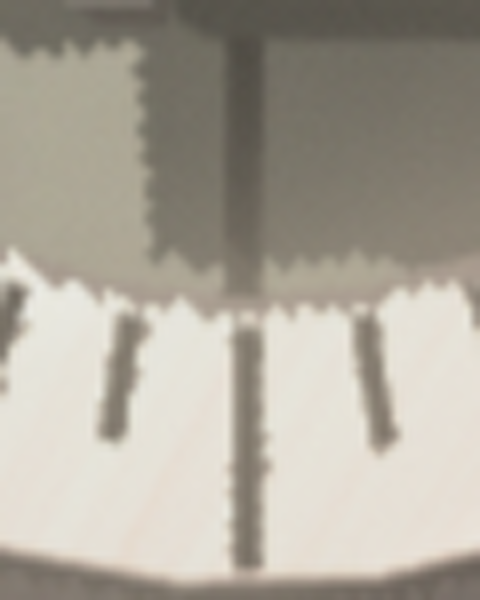

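The index is now within about 0.5 degree, short of the line (index 319.9, line 320.6 px). There is plenty of time, so I'll give it one last small nudge.

send_rows([
  {"dx":-20,"dy":0,"dz":0,"ax":0,"ay":0,"az":0,"fingers":0},
  {"dx":0,"dy":43,"dz":-15,"ax":0,"ay":0,"az":0,"fingers":0},
  {"dx":0,"dy":50,"dz":-20,"ax":0,"ay":0,"az":0,"fingers":0},
  {"dx":0,"dy":50,"dz":-20,"ax":0,"ay":0,"az":0,"fingers":0},
  {"dx":0,"dy":45,"dz":-20,"ax":0,"ay":0,"az":0,"fingers":0},
  {"dx":0,"dy":0,"dz":0,"ax":0,"ay":0,"az":0,"fingers":0},
  {"dx":50,"dy":0,"dz":0,"ax":0,"ay":0,"az":0,"fingers":0},
  {"dx":50,"dy":0,"dz":0,"ax":0,"ay":0,"az":0,"fingers":0},
  {"dx":0,"dy":-5,"dz":0,"ax":0,"ay":0,"az":0,"fingers":0},
  {"dx":0,"dy":-4,"dz":0,"ax":0,"ay":0,"az":0,"fingers":0},
  {"dx":0,"dy":-1,"dz":0,"ax":0,"ay":0,"az":0,"fingers":0},
  {"dx":0,"dy":0,"dz":0,"ax":0,"ay":0,"az":0,"fingers":0},
])

```text
clock: 16.2
tool_pos: [0.6847, 0.0289, 0.1059]
orientation: [140.7, 89.7, 2.7]
force: [4.5, -4.4, -4.1]
opening: 0.0005
```

```bash
python3 - <<'E'
from plant import ctrl
from h import *
o=ctrl.get_obs(); p=o["tool_pos"]
print(p,o["force"],-.664*p[0]+.748*p[1])
E
```

```text
[0.6847461  0.02886065 0.10588829] [ 4.5362121  -4.35599765 -4.14982619] -0.43308364624391193
```

The push is done: 0.67 mm more, about 0.5 degree. I'll move off to above the far side of the lever and look.

send_rows([
  {"dx":0,"dy":20,"dz":0,"ax":0,"ay":0,"az":0,"fingers":0},
  {"dx":-50,"dy":0,"dz":0,"ax":0,"ay":0,"az":0,"fingers":0},
  {"dx":-50,"dy":0,"dz":0,"ax":0,"ay":0,"az":0,"fingers":0},
  {"dx":0,"dy":25,"dz":32,"ax":0,"ay":0,"az":0,"fingers":0},
  {"dx":0,"dy":25,"dz":33,"ax":0,"ay":0,"az":0,"fingers":0},
  {"dx":0,"dy":25,"dz":32,"ax":0,"ay":0,"az":0,"fingers":0},
  {"dx":0,"dy":0,"dz":0,"ax":0,"ay":0,"az":0,"fingers":0},
  {"dx":0,"dy":0,"dz":0,"ax":0,"ay":0,"az":0,"fingers":0},
])

```text
clock: 17.2
tool_pos: [0.6751, -0.107, 0.2045]
orientation: [145.1, 89.9, 7.0]
force: [-0.1, 0.3, -0.2]
opening: 0.0003
```

```bash
python3 - <<'E'
from plant import ctrl
from h import *
o=ctrl.get_obs(); print(o["clock"],o["tool_pos"],o["joint_pos"])
R=Ro.from_euler("xyz",o["orientation"],degrees=True).as_matrix(); print(np.degrees(np.arctan2(R[1,2],R[0,2])))
import pickle
s=wcam(o,ctrl.snapshot("wrist")); pickle.dump(s,open("w5.pkl","wb")); cv2.imwrite("pics/w5.png",s["image"])
s=ctrl.snapshot("side"); crop(s,225,115,160,185,3,"side6.png")
print(tgt(o,[.676,-.107,.077],-138))
E
```

```text
17.2 [ 0.67513316 -0.10696237  0.20445122] [ 7.29325732e+00  2.29783260e+01 -1.91934875e+00  6.62501355e-04
 -6.49849125e+01  3.46209819e+01]
-138.08542474771286
(array([127.5,   0.5,  -0.4]), array([-0.02, -0.02, -0.01]))
```

View pics/w5.png

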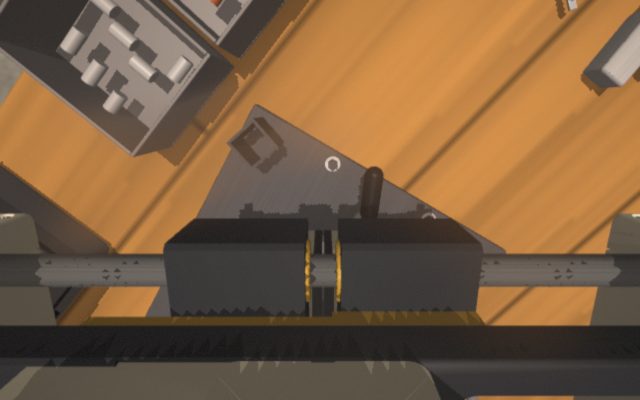

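View pics/side6.png

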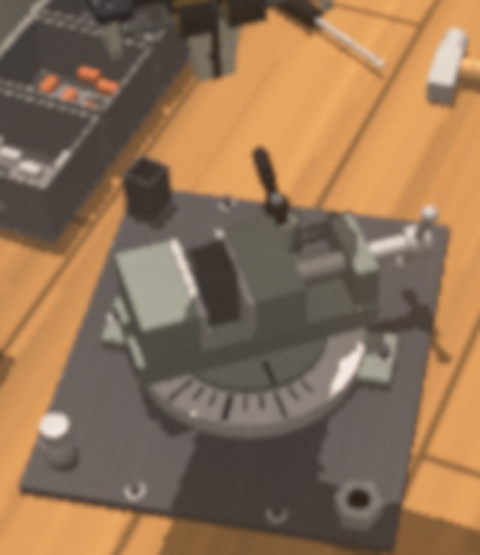

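The wrist view shows the lever tip at (373,168), with the arm running straight along the image columns, which is the tool's y. I'll compute the offset.

```bash
python3 - <<'E'
from h import *
import pickle
s=pickle.load(open("w5.pkl","rb")); R,t=s["R"],s["t"]
for uv in [(373,168),(371,215)]: 
    p=ray(s,uv,.066); print(p)
    d=p[:2]-[.67513,-.10696]; y=np.array([.669,-.743]); z=np.array([-.743,-.669]); print("tool y,z mm",d@y*1000,d@z*1000)
print(ray(s,(243,145),.055))
E
```

```text
[ 0.65992173 -0.14928125  0.066     ]
tool y,z mm 21.270356197994186 39.61265483529839
[ 0.63424221 -0.12031958  0.066     ]
tool y,z mm -17.427764789051157 39.31718952314887
[ 0.74848354 -0.09244842  0.055     ]
```

send_rows([
  {"dx":40,"dy":4,"dz":0,"ax":0,"ay":0,"az":0,"fingers":0},
  {"dx":40,"dy":0,"dz":0,"ax":0,"ay":0,"az":0,"fingers":0},
  {"dx":30,"dy":0,"dz":0,"ax":0,"ay":0,"az":0,"fingers":0},
  {"dx":17,"dy":0,"dz":0,"ax":0,"ay":0,"az":0,"fingers":0},
  {"dx":0,"dy":0,"dz":0,"ax":0,"ay":0,"az":0,"fingers":0},
  {"dx":0,"dy":0,"dz":4,"ax":0,"ay":0,"az":0,"fingers":0},
  {"dx":0,"dy":0,"dz":4,"ax":0,"ay":0,"az":0,"fingers":0},
  {"dx":0,"dy":0,"dz":0,"ax":0,"ay":0,"az":0,"fingers":0},
])

```text
clock: 18.3
tool_pos: [0.6713, -0.1151, 0.0772]
orientation: [144.2, 89.9, 6.2]
force: [0.4, -0.1, 0.9]
opening: 0.0004
```

send_rows([
  {"dx":0,"dy":2,"dz":4.4,"ax":0.8,"ay":0,"az":0,"fingers":0},
  {"dx":0,"dy":2.3,"dz":4.4,"ax":1,"ay":0,"az":0,"fingers":0},
  {"dx":0,"dy":2.3,"dz":4.4,"ax":1,"ay":0,"az":0,"fingers":0},
  {"dx":0,"dy":2.3,"dz":4.4,"ax":1,"ay":0,"az":0,"fingers":0},
  {"dx":0,"dy":0,"dz":0,"ax":0,"ay":0,"az":0,"fingers":0},
])

```text
clock: 18.92
tool_pos: [0.6628, -0.1316, 0.0768]
orientation: [174.0, 89.9, 17.0]
force: [3.0, 3.9, -0.5]
opening: 0.0002
```

```bash
python3 - <<'E'
from plant import ctrl
from h import *
o=ctrl.get_obs(); print(o["clock"],o["tool_pos"],o["force"],o["moment"])
s=wcam(o,ctrl.snapshot("wrist"));cv2.imwrite("pics/w6.png",s["image"])
s=ctrl.snapshot("side"); crop(s,225,115,160,185,3,"side7.png")
E
```

```text
18.925 [ 0.66284417 -0.13164904  0.07676997] [ 3.02224691  3.85864341 -0.54506735] [ 1.54808727 -0.82470016 -0.02986041]
```

View pics/w6.png

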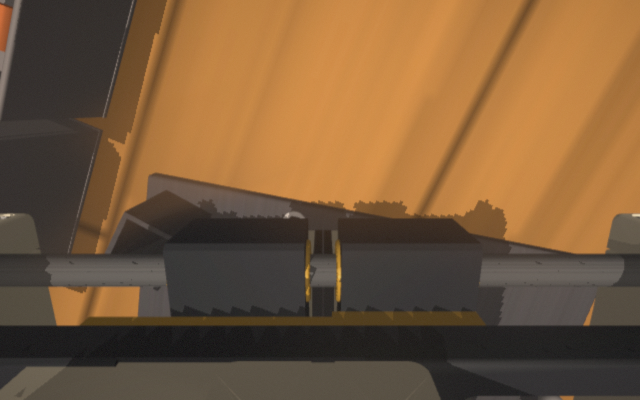

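View pics/side7.png

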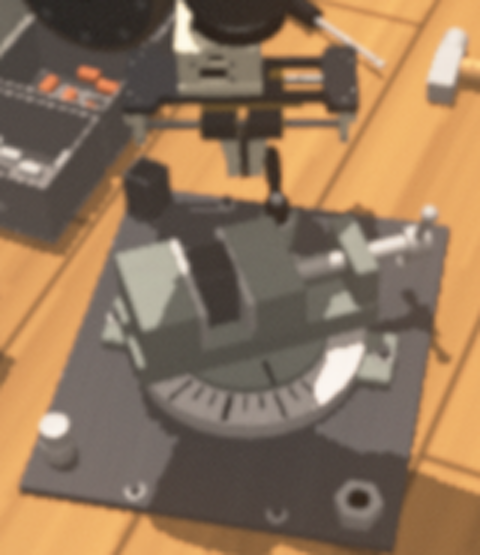

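The fingers are on the lever with about 5 N, and it is moving (tip at (272,155), base at (277,205) in the side view). I'll keep orbiting.

send_rows([
  {"dx":0,"dy":2.3,"dz":4.4,"ax":1,"ay":0,"az":0,"fingers":0},
  {"dx":0,"dy":2.3,"dz":4.4,"ax":1,"ay":0,"az":0,"fingers":0},
  {"dx":0,"dy":2.3,"dz":4.4,"ax":1,"ay":0,"az":0,"fingers":0},
  {"dx":0,"dy":2.3,"dz":4.4,"ax":1,"ay":0,"az":0,"fingers":0},
  {"dx":0,"dy":2.3,"dz":4.4,"ax":1,"ay":0,"az":0,"fingers":0},
  {"dx":0,"dy":2.3,"dz":4.4,"ax":1,"ay":0,"az":0,"fingers":0},
  {"dx":0,"dy":2.3,"dz":4.4,"ax":1,"ay":0,"az":0,"fingers":0},
  {"dx":0,"dy":2.3,"dz":4.4,"ax":1,"ay":0,"az":0,"fingers":0},
  {"dx":0,"dy":0,"dz":0,"ax":0,"ay":0,"az":0,"fingers":0},
])

```text
clock: 20.15
tool_pos: [0.6306, -0.1535, 0.0768]
orientation: [-169.2, 89.8, -6.2]
force: [4.0, 2.9, -0.6]
opening: 0.0003
```

```bash
python3 - <<'E'
from plant import ctrl
from h import *
o=ctrl.get_obs(); R=Ro.from_euler("xyz",o["orientation"],degrees=True).as_matrix()
print(o["clock"],o["tool_pos"],o["force"],R.T@o["force"],np.degrees(np.arctan2(R[1,2],R[0,2])))
d=R.T@np.array([.618-o["tool_pos"][0],-.098-o["tool_pos"][1],0])*1000; print("pivot in tool",d)
s=ctrl.snapshot("side"); crop(s,225,115,160,185,3,"side8.png")
s=ctrl.snapshot("top"); crop(s,250,130,130,120,5,"top8.png")
E
```

```text
20.15 [ 0.63060684 -0.15349754  0.07681458] [ 4.02159774  2.92479088 -0.61592441] [ 0.62650985 -3.9699902  -2.9922694 ] 163.0472299562518
pivot in tool [ -0.05321757 -49.41000481  28.24106179]
```

View pics/side8.png

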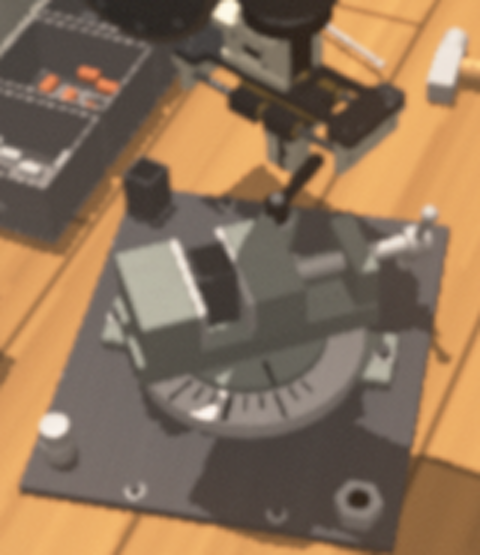

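View pics/top8.png

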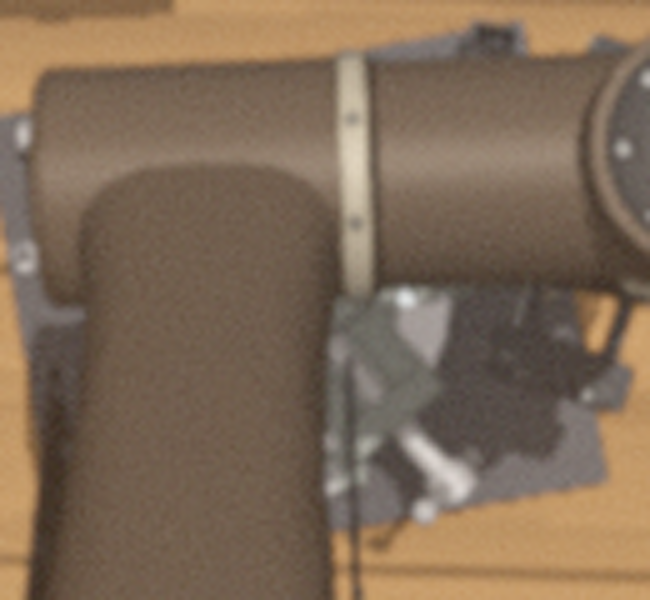

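send_rows([
  {"dx":0,"dy":2.3,"dz":4.4,"ax":1,"ay":0,"az":0,"fingers":0},
  {"dx":0,"dy":2.3,"dz":4.4,"ax":1,"ay":0,"az":0,"fingers":0},
  {"dx":0,"dy":0,"dz":0,"ax":0,"ay":0,"az":0,"fingers":0},
])

```text
clock: 20.62
tool_pos: [0.621, -0.1551, 0.0769]
orientation: [-163.5, 89.8, -10.4]
force: [5.1, 0.6, -0.3]
opening: 0.0007
```

send_rows([
  {"dx":0,"dy":1.2,"dz":2.2,"ax":0.5,"ay":0,"az":0,"fingers":0},
  {"dx":0,"dy":0,"dz":0,"ax":0,"ay":0,"az":0,"fingers":0},
])

```text
clock: 20.88
tool_pos: [0.6189, -0.1553, 0.0769]
orientation: [-162.7, 89.8, -12.1]
force: [5.8, -0.6, -1.4]
opening: 0.0005
```

send_rows([
  {"dx":0,"dy":1.2,"dz":2.2,"ax":0.5,"ay":0,"az":0,"fingers":0},
  {"dx":0,"dy":0,"dz":0,"ax":0,"ay":0,"az":0,"fingers":0},
])

```text
clock: 21.12
tool_pos: [0.6165, -0.1553, 0.077]
orientation: [-161.3, 89.8, -13.3]
force: [6.6, -0.6, -1.5]
opening: 0.0004
```

send_rows([
  {"dx":0,"dy":1.2,"dz":2.2,"ax":0.5,"ay":0,"az":0,"fingers":0},
  {"dx":0,"dy":0,"dz":0,"ax":0,"ay":0,"az":0,"fingers":0},
])

```text
clock: 21.38
tool_pos: [0.6141, -0.1553, 0.077]
orientation: [-160.3, 89.8, -14.8]
force: [8.2, -2.0, -1.2]
opening: 0.0004
```

send_rows([
  {"dx":0,"dy":1,"dz":2.2,"ax":0.4,"ay":0,"az":0,"fingers":0},
  {"dx":0,"dy":0,"dz":0,"ax":0,"ay":0,"az":0,"fingers":0},
])

```text
clock: 21.62
tool_pos: [0.6117, -0.155, 0.077]
orientation: [-160.5, 89.8, -16.9]
force: [7.8, -2.4, -3.1]
opening: 0.0006
```

send_rows([
  {"dx":0,"dy":0,"dz":2,"ax":0,"ay":0,"az":0,"fingers":0},
  {"dx":0,"dy":0,"dz":0,"ax":0,"ay":0,"az":0,"fingers":0},
])

```text
clock: 21.88
tool_pos: [0.6099, -0.1541, 0.0769]
orientation: [-168.1, 89.8, -24.4]
force: [7.3, -4.9, -2.7]
opening: 0.0005
```

send_rows([
  {"dx":0,"dy":0,"dz":2,"ax":0,"ay":0,"az":0,"fingers":0},
  {"dx":0,"dy":0,"dz":0,"ax":0,"ay":0,"az":0,"fingers":0},
])

```text
clock: 22.12
tool_pos: [0.6082, -0.1532, 0.0769]
orientation: [-173.8, 89.8, -30.2]
force: [7.3, -6.0, -3.0]
opening: 0.0001
```

send_rows([
  {"dx":0,"dy":0.5,"dz":2,"ax":0.3,"ay":0,"az":0,"fingers":0},
  {"dx":0,"dy":0,"dz":0,"ax":0,"ay":0,"az":0,"fingers":0},
])

```text
clock: 22.38
tool_pos: [0.6074, -0.1532, 0.0771]
orientation: [-170.2, 89.7, -28.1]
force: [10.6, -11.8, -4.5]
opening: 0.0002
```

send_rows([
  {"dx":0,"dy":0.5,"dz":2,"ax":0.3,"ay":0,"az":0,"fingers":0},
  {"dx":0,"dy":0,"dz":0,"ax":0,"ay":0,"az":0,"fingers":0},
])

```text
clock: 22.62
tool_pos: [0.607, -0.1533, 0.0774]
orientation: [-167.5, 89.5, -26.8]
force: [15.3, -17.7, -9.7]
opening: 0.0003
```

```bash
python3 - <<'E'
from plant import ctrl
from h import *
o=ctrl.get_obs(); R=Ro.from_euler("xyz",o["orientation"],degrees=True).as_matrix()
print(o["clock"],o["tool_pos"],R.T@o["force"],np.degrees(np.arctan2(R[1,2],R[0,2])))
d=R.T@np.array([.618-o["tool_pos"][0],-.098-o["tool_pos"][1],0])*1000; print("pivot in tool",d)
s=ctrl.snapshot("side"); crop(s,270,115,115,100,6,"side9.png")
E
```

```text
22.625 [ 0.60702845 -0.15329208  0.0773965 ] [  9.85140391   4.00293875 -22.91779734] 140.65926127820518
pivot in tool [ -0.13532718 -49.71788     26.56506382]
```

View pics/side9.png

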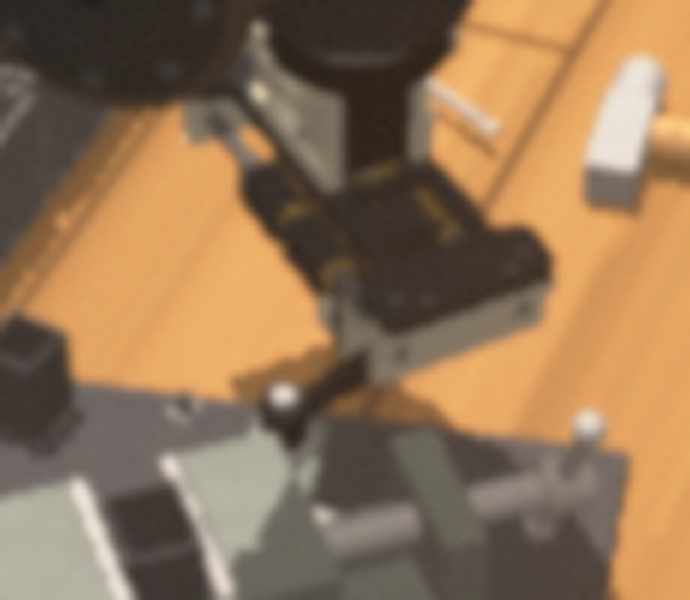

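The force jumped to 23 N with hardly any travel, so the lever is at its stop. I'll back off, go up, and verify.

send_rows([
  {"dx":0,"dy":0,"dz":-6,"ax":0,"ay":0,"az":0,"fingers":0},
  {"dx":0,"dy":0,"dz":-10,"ax":0,"ay":0,"az":0,"fingers":0},
  {"dx":-50,"dy":0,"dz":0,"ax":0,"ay":0,"az":0,"fingers":0},
  {"dx":-50,"dy":0,"dz":0,"ax":0,"ay":0,"az":0,"fingers":0},
  {"dx":-50,"dy":0,"dz":0,"ax":0,"ay":0,"az":0,"fingers":0},
  {"dx":0,"dy":0,"dz":0,"ax":-2,"ay":0,"az":0,"fingers":0},
  {"dx":0,"dy":0,"dz":0,"ax":-2,"ay":0,"az":0,"fingers":0},
  {"dx":0,"dy":0,"dz":0,"ax":-2,"ay":0,"az":0,"fingers":0},
  {"dx":0,"dy":0,"dz":0,"ax":-2,"ay":0,"az":0,"fingers":0},
  {"dx":0,"dy":0,"dz":0,"ax":-2,"ay":0,"az":0,"fingers":0},
  {"dx":0,"dy":0,"dz":0,"ax":-2,"ay":0,"az":0,"fingers":0},
])

```text
clock: 24.05
tool_pos: [0.6144, -0.1607, 0.2258]
orientation: [-18.6, 89.9, -177.7]
force: [0.6, -0.4, 0.8]
opening: 0.0003
```

send_rows([
  {"dx":0,"dy":0,"dz":0,"ax":-2,"ay":0,"az":0,"fingers":0},
  {"dx":0,"dy":0,"dz":0,"ax":-2,"ay":0,"az":0,"fingers":0},
  {"dx":0,"dy":0,"dz":0,"ax":-0.3,"ay":0,"az":0,"fingers":0},
  {"dx":0,"dy":0,"dz":0,"ax":0,"ay":0,"az":0,"fingers":0},
])

```text
clock: 24.55
tool_pos: [0.6147, -0.1605, 0.2259]
orientation: [-41.3, 90.0, -179.5]
force: [0.0, -0.0, -0.7]
opening: 0.0006
```

```bash
python3 - <<'E'
from plant import ctrl
from h import *
o=ctrl.get_obs(); print(o["clock"],o["tool_pos"],o["force"]); print(tgt(o,[.51,.111,.183],-138))
s=wcam(o,ctrl.snapshot("wrist"));cv2.imwrite("pics/w10.png",s["image"])
s=ctrl.snapshot("side"); crop(s,225,115,160,185,4,"side10.png")
E
```

```text
24.55 [ 0.61468118 -0.16052613  0.22591568] [ 0.00310431 -0.02072819 -0.73445545]
(array([  43. , -272.2, -103. ]), array([-0.04,  0.01,  0.01]))
```

View pics/side10.png

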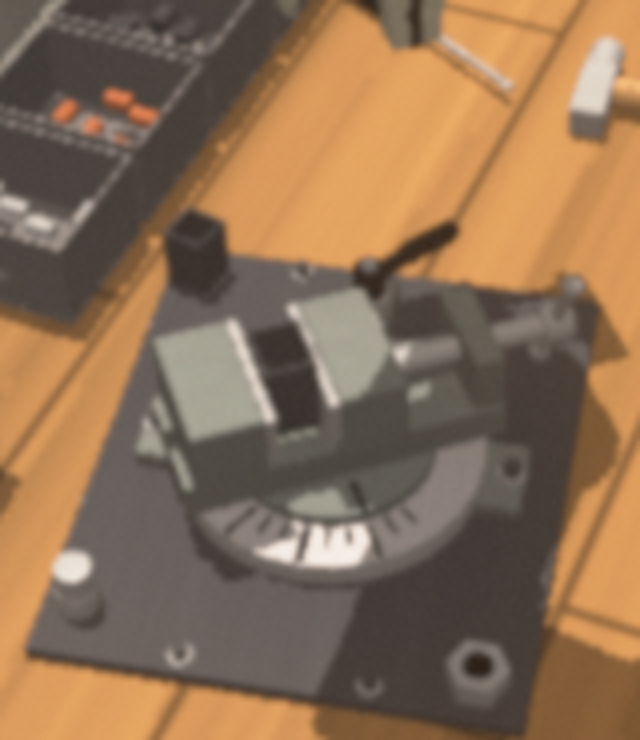

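The lever now points to the robot's right and towards it (tip at (452,232), pivot at (370,270)), and the index lines up with the 30 degree line. Nothing else has moved. I'll check it close up.

send_rows([
  {"dx":0,"dy":-45,"dz":-17,"ax":0,"ay":0,"az":0,"fingers":0},
  {"dx":0,"dy":-45,"dz":-17,"ax":0,"ay":0,"az":0,"fingers":0},
  {"dx":0,"dy":-45,"dz":-17,"ax":0,"ay":0,"az":0,"fingers":0},
  {"dx":0,"dy":-45,"dz":-17,"ax":0,"ay":0,"az":0,"fingers":0},
  {"dx":0,"dy":-46,"dz":-17,"ax":0,"ay":0,"az":0,"fingers":0},
  {"dx":0,"dy":-46,"dz":-18,"ax":0,"ay":0,"az":0,"fingers":0},
  {"dx":43,"dy":0,"dz":0,"ax":0,"ay":0,"az":0,"fingers":0},
  {"dx":0,"dy":0,"dz":0,"ax":0,"ay":0,"az":0,"fingers":0},
  {"dx":0,"dy":0,"dz":0,"ax":0,"ay":0,"az":0,"fingers":0},
])

```text
clock: 25.78
tool_pos: [0.5103, 0.1104, 0.1841]
orientation: [112.3, 90.0, -25.8]
force: [0.7, 1.1, -0.0]
opening: 0.0002
```

```bash
python3 - <<'E'
from plant import ctrl
from meas import *
import pickle
o=ctrl.get_obs(); s=wcam(o,ctrl.snapshot("wrist")); print(o["clock"],o["tool_pos"],o["force"])
pickle.dump(s,open("w11.pkl","wb")); crop(s,280,80,80,75,8,"w11zz.png"); cv2.imwrite("pics/w11.png",s["image"])
i=linecent(s,range(88,111),314,327); l=linecent(s,range(123,151),315,327); print(i,l)
E
```

```text
25.775 [0.51032791 0.11042574 0.18413829] [ 0.67322056  1.09862534 -0.0033691 ]
resid 0.062 23
resid 0.133 28
[(np.float64(321.65351605717035), 88), (np.float64(321.4842067925329), 110)] [(np.float64(321.5159696650993), 123), (np.float64(321.4514246540629), 150)]
```

View pics/w11zz.png

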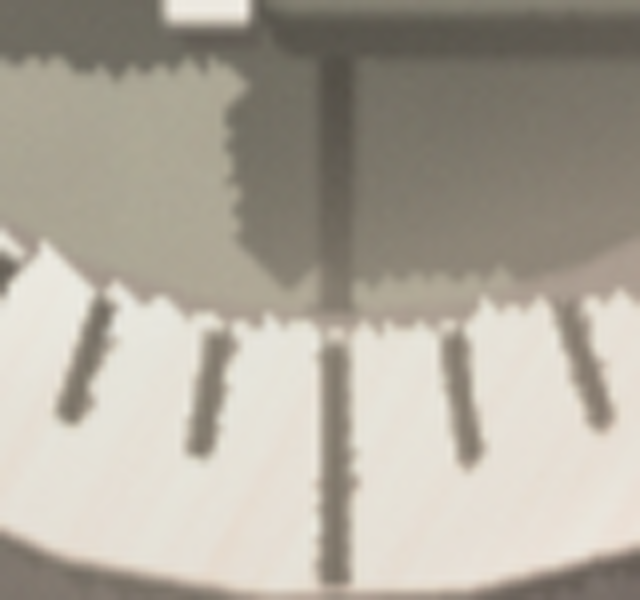

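View pics/w11.png

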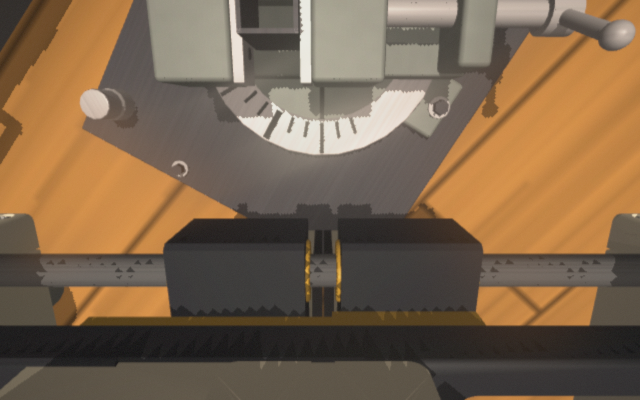

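The index (321.5 px) and the 30 degree line (321.5 px) are collinear. Last check is the lever's angle in the side view.

```bash
python3 - <<'E'
from plant import ctrl
from h import *
s=ctrl.snapshot("side"); Z=lambda x,y:(x/4+225-.4,y/4+115-.4)
crop(s,225,115,160,185,4,"side12.png")
t=ray(s,Z(452,232),.063); 
for piv in ([.618,-.098],[.6195,-.0935]):
    d=t[:2]-piv; print(t,np.linalg.norm(d),"cw of base x:",12-np.degrees(np.arctan2(d[1],d[0])))
E
```

```text
[ 0.58125143 -0.14889022  0.063     ] 0.06277158479559902 cw of base x: 137.8335943318943
[ 0.58125143 -0.14889022  0.063     ] 0.06731292269644747 cw of base x: 136.62621077172406
```

The lever measures about 137 degrees against an expected 134 at the stop, so it is fully home within the measuring error. Handing in.

```bash
python3 - <<'E'
from plant import ctrl
print(ctrl.get_obs()["force"]); print(ctrl.close_job())
E
```

```text
[-1.1878873   1.09119637 -0.14698729]
the job is handed in; nothing more can be done
None
```

The vise is set on the 30-degree line and locked, and the job was handed in at about 26 s of the 67 s allowed. I pushed the right flank of the fixed jaw round with closed fingers, using three small corrections checked by wrist camera. Then I pushed the clamp lever clockwise until it stopped.

- **Alignment:** In the last close-up, after locking, the index mark and the 30-degree line lay on one straight line. Their image columns agreed within about 0.2 px, or about 0.2°.
- **Clamp:** The push force rose from about 9 N to 23 N with almost no further movement, so the lever is at its stop. Measured from the side camera, it sits about 137° clockwise of the base's x axis, against 134° expected. I take that difference as error in reading the image, because the lever was hard against its stop.
- **Bystanders:** The socket, tube stub, nut and hammer looked undisturbed in the last pictures. I did not measure them or look specifically at the oil can, wrench or screwdriver, but the fingers pressed only on the jaw and the lever. The arm was clear of everything at hand-in.
- **Disagreements:**
  - The first two `send_rows` calls were refused, probably because I left out zero fields, and nothing moved.
  - Early angle readings from the two methods differed by up to about 1°, so I finished by lining up the two marks directly.

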